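# Feel out the firm rest and stand the full bottle on it

### The arm

A 6-joint arm with a two-finger parallel gripper is mounted at the origin on the work surface. World frame = base frame: x ahead of the robot, y to its left, z up, the work surface at z = 0. Lengths are in m, angles in rad, forces in N, time in s.
With the tool pointing down it reaches from about 0.4 to 0.825 m from the base axis. Payload 7 kg.
Tool frame: the origin (TCP) lies midway between the tips of the shut fingers; the grasp point (between the pads) lies 19 mm behind it; z points along the fingers, y is the line along which they close (so a half turn about z gives the same grasp; the last joint's range is limited). The gripper opens to 88 mm and grips with 3 to 60 N. Pads are 19 mm wide; open, the fingers measure 130 mm over their backs; the gripper's body (78 mm by 193 mm) begins 47 mm behind the grasp point.
Start: joints at [1.577, 0.359, 0.012, 0, -1.224, -0.288], TCP at [0.188, 0.648, 0.227] pointing down, gripper open.
Joint ranges: [-3.07, 3.07], [-1.43, 2.12], [-1.02, 1.25], [-3.03, 1.67], [-3.05, -0], [-3.03, 3.03]. Speed limits (rad/s): [2.39, 2.39, 3.01, 3.14, 3.14, 3.14].

### API

Orientations are given as [roll, pitch, yaw] about the fixed x, y, z axes, in that order (R = Rz(yaw) Ry(pitch) Rx(roll)).
In Python, from station import arm, grab_frame, camera_params, spot_in gives the robot as it stands.
- The arm moves only by the shell command python3 -m jog 'ROWS' [FORCE]. ROWS is JSON, a list that holds one entry, the list of rows, each a list of 7 numbers: the shift along the tool's x, y, z in mm, then the turn, a rotation vector about the tool's x, y, z in rad, then the finger opening in mm, from 0 to 87.6. In form: [[[x, y, z, wx, wy, wz, fingers], ...]]. A call has 1 to 20 rows; each row is the pose to reach, as a shift and turn from the pose commanded when the call began, along the tool's axes at that moment; what a row does not reach only later rows make up. A row lasts 1/8 s, in which the tool goes at most 62.5 mm and 10.7 degrees, less where a joint would pass 70% of its speed; a pose out of reach is approached as far as the arm can. A call with a gripper value outside its range is refused whole. The fingers move at their own pace and stop on an object; FORCE is the grip in N (left out, the last holds). Time passes only in rows, so rows that repeat a pose let the fingers close. It gives the time, the measured TCP pose, the force, the opening and the grip force at its end, in the units of the state.
- arm.get_state(): the state, without advancing time (a new reading comes with each control period).
- grab_frame(name): name is "scene" or "side" or "wrist"; returns (picture, depth): 384x512x3 uint8, blue, green, red; 384x512 float32, m along the optical axis (not along the pixel's ray), 0 where there is no reading.
- camera_params(name): a dict with "mtx" (3x3 intrinsics, pixels), "R" (3x3) and "t" (3): a world point X has camera coordinates R X + t. Camera axes: x right, y down, z forward; pixel columns grow to the right and rows downward; lengths in m; the calibration is good to about 2 mm. A picture is of the moment at which its call begins: read the wrist's pose just before it. camera_params takes no time and is no camera call; for the wrist camera it gives the pose at the moment of the call.
- arm.job_done(): hands the job in; it is judged then, once.
Trained networks look in the newest picture that a camera, given by its name, has taken for a name from the list of things; names that differ only in an ending like _2 or _b are one class to them, and where a whole thing is asked for, a point or a joint stands for the part that bears it (a point fixed in the world has none). Each returns a list of dicts, best first, with "confidence" (0 to 1); they miss things now and then, are a little off and sometimes report something else, mostly with a low value. They report only what shows in the picture. A call takes as long as a camera call. They do not tell look-alikes from the thing itself.
- spot_in(query, camera): "uv" ([column, row] in pixels, amid what is visible of it).
The state is a dict: "t": time; "q": joint angles; "qd": joint speeds; "joint_efforts": joint torques, N m; "eef_pos": TCP position; "ee_rot": TCP orientation; "force": force on the tool from outside, world axes, zero at the start; "moment": the same for the moment, N m; "width": finger opening in m; "gripper_force": force on a finger pad.
Only numpy, scipy, OpenCV 4.12 (cv2) and the standard library are available. Lean on these libraries where they do the work, as an engineer would, in place of code of your own. Each camera call takes 0.05 s, during which the arm holds its last target. There are 200 camera calls.

### The job

Working from the left rest to the right one, press each of the three sprung foam rests straight down about 6 mm (never past 10 mm) and hold it a moment to feel how hard it pushes back. Then stand the full amber bottle upright in the middle of the firmest rest, the only one that carries it without sinking (never set it on one that sinks under it), and let go. Be gentle with the stand, keep the bottle upright, and leave the soap dish, caddy and jar where they are.

Things in the scene. Friction and masses are not known exactly. Their poses are not given: they have to be found in the camera images.
- stand: fixed white plastic bottle stand: a flat board 130 (x) by 360 (y) by 22 mm high with three round cups in a row along its y axis, each 92 mm across outside, 77 mm inside, its lip 42 mm above the underside; in each cup a sprung rest. Origin at the centre of its underside, y along the row towards the left rest, z up
- rest_left (a point): fixed point on the axis of the left (as seen from the robot's base, towards +y) cup, 38 mm above the stand's underside, where the centre of the untouched puck's underside lies; 110 mm between cups. The three springs cannot be told apart by eye and change places every time: one is weak (starts to yield at about 1.5 N), one middling (4 N), one firm (9.5 N); beyond that each pushes back 0.6 N more per mm
- rest_mid (a point): fixed point on the axis of the middle cup, 38 mm above the stand's underside, where the centre of the untouched puck's underside lies; 110 mm between cups. The three springs cannot be told apart by eye and change places every time: one is weak (starts to yield at about 1.5 N), one middling (4 N), one firm (9.5 N); beyond that each pushes back 0.6 N more per mm
- rest_right (a point): fixed point on the axis of the right (towards -y) cup, 38 mm above the stand's underside, where the centre of the untouched puck's underside lies; 110 mm between cups. The three springs cannot be told apart by eye and change places every time: one is weak (starts to yield at about 1.5 N), one middling (4 N), one firm (9.5 N); beyond that each pushes back 0.6 N more per mm
- puck_left: the left rest: a grey foam puck with a blue top disc, 72 mm across and 12 mm thick, lying loose in its cup on a hidden spring, its blue face 8 mm above the cup's lip; origin at the centre of its underside. It can be pressed straight down, at most 14 mm, and springs back when let go.
- puck_mid: the mid rest: a grey foam puck with a blue top disc, 72 mm across and 12 mm thick, lying loose in its cup on a hidden spring, its blue face 8 mm above the cup's lip; origin at the centre of its underside. It can be pressed straight down, at most 14 mm, and springs back when let go.
- puck_right: the right rest: a grey foam puck with a blue top disc, 72 mm across and 12 mm thick, lying loose in its cup on a hidden spring, its blue face 8 mm above the cup's lip; origin at the centre of its underside. It can be pressed straight down, at most 14 mm, and springs back when let go.
- bottle_center (a point): centre (half-way up) of the full amber plastic bottle, 190 mm tall in all, about 0.65 kg, standing upright: body 68 mm across up to 125 mm, then a shoulder to a neck 30 mm across, and a white round cap 36 mm across from 158 to 190 mm above the base (63 to 95 mm above this point), the place to grip; z towards the cap. It stands left or right of the stand
- dish: bystander: white ceramic soap dish with a green soap bar, 85 by 125 by 28 mm; origin at the centre of its underside; it stands on the other side of the stand from the bottle
- caddy: bystander: beige plastic compost caddy with its lid shut, 172 by 162 by 148 mm; origin at the centre of its underside
- jar: bystander: clear plastic jar with green cap and blue tablets, 76 mm across, 93 mm high; origin at the centre of its underside
Mind the look-alikes: they are no part of the job. Leave any pink or yellow look-alike of the puck_right alone.

How it is judged:
By the outcome, as a careful person would: the job done as asked, in the order asked, and still so for the second after the job is handed in, with the robot touching nothing.
It also fails if it takes over 62 s, if anything falls off the work surface, if the arm or the gripper's body presses on something with over 40 N, if the wrist force passes 120 N, or if a joint passes its speed limit or range.

## Working session

There is one attempt and no reset: what is moved stays moved. The work goes in short steps, Python scripts to look and compute and a shell command to move; the robot and the scene stay as the last step left them, time stands still between calls to the robot, and variables do not carry over. Pictures are saved under pics/ and viewed, at most 10 in all, crops included, and the job is handed in when it is done.

```bash
ls; mkdir -p pics
cat > h.py <<'E'
import numpy as np, cv2
from station import arm, grab_frame, camera_params, spot_in
def ray(name,uv,P=None):
    P=P or camera_params(name);K=np.array(P["mtx"]);R=np.array(P["R"]);t=np.array(P["t"])
    d=R.T@np.linalg.inv(K)@np.array([uv[0],uv[1],1.]);return -R.T@t,d
def atz(name,uv,z,P=None):
    c,d=ray(name,uv,P);return c+d*(z-c[2])/d[2]
def cloud(name,dep,P=None):
    P=P or camera_params(name);K=np.array(P["mtx"]);R=np.array(P["R"]);t=np.array(P["t"])
    v,u=np.mgrid[:dep.shape[0],:dep.shape[1]]
    pc=np.stack([(u-K[0,2])/K[0,0]*dep,(v-K[1,2])/K[1,1]*dep,dep],-1)
    return (pc-t)@R
E
python3 - <<'E'
from h import *
np.set_printoptions(precision=4,suppress=True)
s=arm.get_state();print(s)
for n in ("scene","side"):
    im,d=grab_frame(n);cv2.imwrite(f"pics/{n}0.png",im);X=cloud(n,d)
    for q in ("stand","puck_left","bottle_center","dish","caddy","jar"):
        for r in spot_in(q,n)[:5]:
            u,v=map(int,np.round(r["uv"]));print(n,q,[u,v],round(r["confidence"],2),X[v,u])
E
```

```text
pics
{'t': 0.0, 'q': array([ 1.5771,  0.3594,  0.0111, -0.0004, -1.2241, -0.2881]), 'qd': array([ 0.0003,  0.0022,  0.0002,  0.0016, -0.0016, -0.0007]), 'joint_efforts': array([  0.0003, -58.2721,  29.3054,   6.9971,   0.0068,  -0.0002]), 'eef_pos': array([0.1876, 0.6479, 0.2256]), 'ee_rot': array([ 3.1399, -0.0001, -0.2819]), 'force': array([-0.3904,  0.0456,  0.2525]), 'moment': array([-0.0333,  0.0252,  0.07  ]), 'gripper_force': 0.0, 'width': 0.08761394979641306}
scene stand [250, 217] 0.75 [0.543  0.016  0.0417]
scene puck_left [285, 217] 0.61 [0.513  0.0993 0.048 ]
scene puck_left [408, 303] 0.27 [0.6588 0.3942 0.1464]
scene bottle_center [390, 222] 0.69 [0.4847 0.3317 0.1348]
scene dish [152, 158] 0.64 [ 0.4615 -0.3198  0.0262]
scene caddy [408, 304] 0.95 [0.6605 0.3946 0.1459]
scene caddy [85, 189] 0.35 [ 0.6486 -0.3857  0.0901]
scene caddy [150, 158] 0.25 [ 0.4645 -0.3242  0.0276]
scene jar [87, 193] 0.76 [ 0.6566 -0.374   0.0901]
side stand [253, 215] 0.58 [0.4929 0.033  0.0167]
side puck_left [241, 227] 0.86 [0.4992 0.1059 0.0501]
side bottle_center [222, 300] 0.7 [0.4434 0.3573 0.1321]
side caddy [139, 304] 0.77 [0.5978 0.4304 0.1466]
side jar [256, 101] 0.65 [ 0.6282 -0.3692  0.0768]
```

View pics/scene0.png

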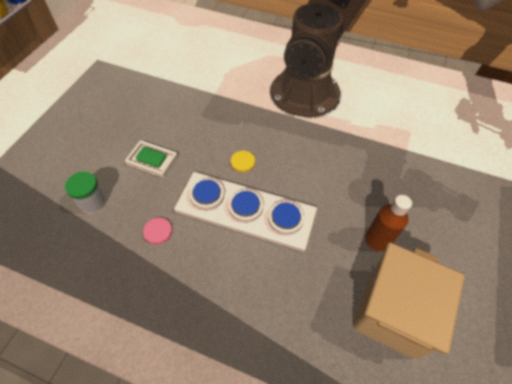

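View pics/side0.png

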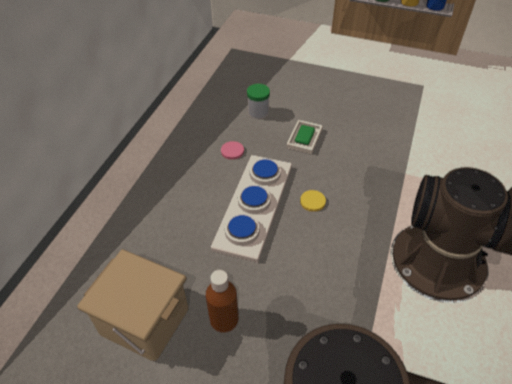

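The stand has three blue pucks at scene pixels (207,193), (246,205) and (287,216). The pink (158,231) and yellow (243,160) discs are look-alikes and not in cups, so they are left alone. The bottle is at (388,230), close to the caddy at (408,304).

Run:
```python
from h import *
np.set_printoptions(precision=4,suppress=True)
for n in ("scene","side"):
    im,d=grab_frame(n);X=cloud(n,d);h=cv2.cvtColor(im,cv2.COLOR_BGR2HSV)
    m=cv2.inRange(h,(105,150,60),(130,255,255))
    k,l,st,c=cv2.connectedComponentsWithStats(m)
    for i in range(1,k):
        if 150<st[i,4]<3000 and 150<c[i][1]<260:
            cn,_=cv2.findContours((l==i).astype('uint8'),0,1); e=cv2.fitEllipse(max(cn,key=len))
            print(n,"puck",st[i,4],c[i],atz(n,c[i],.05),atz(n,e[0],.05), np.median(X[l==i],0))
    if n=="scene":b=im[130:260,120:340]; cv2.imwrite("pics/crop.png",cv2.resize(b,None,fx=3,fy=3,interpolation=2))
    R=(np.hypot(X[...,0]-.47,X[...,1]-.34)<.07)
    w=R&(h[...,1]<70)&(h[...,2]>120)&(X[...,2]>.15)
    t=w&(X[...,2]>.183)
    print("cap",w.sum(),X[w].min(0),X[w].max(0),"top",t.sum(),np.median(X[t],0),X[t].min(0),X[t].max(0))
    v,u=np.nonzero(t);print("captop centroid",atz(n,(u.mean(),v.mean()),.19),u.mean(),v.mean())
    bd=R&(h[...,0]<15)&(h[...,1]>150)&(X[...,2]>.02)&(X[...,2]<.12)
    p=X[bd][:,:2]
    from scipy.optimize import least_squares
    f=least_squares(lambda a:np.hypot(p[:,0]-a[0],p[:,1]-a[1])-.034,[.47,.34],loss='soft_l1',f_scale=.002);print("body",len(p),f.x,abs(f.fun).mean())
    # caddy
    cd=(X[...,2]>.14)&(X[...,2]<.155)&(X[...,0]>.5)&(X[...,1]>.25)&(X[...,1]<.6)&(h[...,1]>60)
    q=X[cd][:,:2].astype(np.float32)
    if len(q): print("caddy",cv2.boxPoints(cv2.minAreaRect(q)))
```

```text
scene puck 385 [206.1169 190.8545] [ 0.5178 -0.1187  0.05  ] [ 0.5178 -0.1186  0.05  ] [ 0.5172 -0.1191  0.0484]
scene puck 408 [245.3554 202.6152] [ 0.5125 -0.0093  0.05  ] [ 0.5125 -0.0093  0.05  ] [ 0.5119 -0.0094  0.0483]
scene puck 442 [286.1335 214.6516] [0.5067 0.1    0.05  ] [0.5066 0.0999 0.05  ] [0.5056 0.0999 0.0483]
cap 243 [0.4424 0.3203 0.1664] [0.4792 0.3544 0.1912] top 197 [0.4623 0.3374 0.1881] [0.4424 0.3203 0.1831] [0.4792 0.3544 0.1912]
captop centroid [0.4634 0.3369 0.19  ] 402.53807106598987 202.497461928934
body 583 [0.4591 0.3379] 0.0005810049940144048
caddy [[0.5256 0.3343]
 [0.7165 0.3169]
 [0.7312 0.4784]
 [0.5403 0.4958]]
side puck 303 [264.8449 168.2376] [ 0.5104 -0.1163  0.05  ] [ 0.5104 -0.1163  0.05  ] [ 0.511  -0.1188  0.0478]
side puck 354 [253.8192 195.5565] [ 0.5047 -0.0071  0.05  ] [ 0.5047 -0.0072  0.05  ] [ 0.5052 -0.0092  0.0478]
side puck 424 [241.5849 226.0849] [0.4989 0.1025 0.05  ] [0.4989 0.1025 0.05  ] [0.4996 0.1011 0.048 ]
cap 235 [0.4383 0.3204 0.1587] [0.4723 0.3574 0.194 ] top 207 [0.4546 0.3392 0.1878] [0.4383 0.3204 0.1833] [0.4723 0.3574 0.194 ]
captop centroid [0.4542 0.3404 0.19  ] 218.6183574879227 277.536231884058
body 576 [0.4554 0.3376] 0.0006102720818921679
caddy [[0.5203 0.336 ]
 [0.71   0.3178]
 [0.7255 0.4792]
 [0.5358 0.4974]]
```

View pics/crop.png

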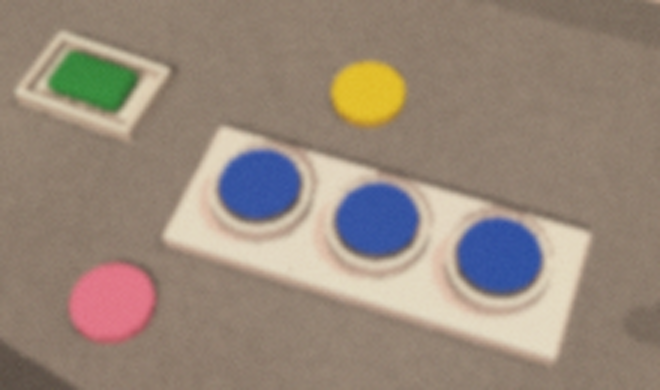

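```bash
cat >> h.py <<'E'
from scipy.spatial.transform import Rotation as Ro
def plan(p,yaw=0.):
    s=arm.get_state();A=Ro.from_euler('xyz',s["ee_rot"]);B=Ro.from_euler('xyz',[np.pi,0,yaw])
    print("t",s["t"],"pos",s["eef_pos"],"rot",s["ee_rot"],"F",s["force"])
    print("shift mm",np.round(A.inv().apply(np.array(p)-s["eef_pos"])*1000,1),"turn",np.round((A.inv()*B).as_rotvec(),3))
np.set_printoptions(precision=4,suppress=True)
E
python3 -c "
from h import *
plan([.44,0.0,.28])"
```

```text
t 0.8 pos [0.1877 0.6483 0.2266] rot [ 3.1416  0.     -0.2818] F [-0.8145  0.4946  0.1583]
shift mm [422.7 552.6 -53.4] turn [ 0.     0.    -0.282]
```

```bash
python3 -m jog '[[[0,0,-53,0,0,0,0],[60,80,-53,0,0,-0.04,0],[110,140,-53,0,0,-0.08,0],[423,553,-53,0,0,-0.282,0],[423,553,-53,0,0,-0.282,0],[423,553,-53,0,0,-0.282,0],[423,553,-53,0,0,-0.282,0],[423,553,-53,0,0,-0.282,0],[423,553,-53,0,0,-0.282,0],[423,553,-53,0,0,-0.282,0],[423,553,-53,0,0,-0.282,0],[423,553,-53,0,0,-0.282,0],[423,553,-53,0,0,-0.282,0],[423,553,-53,0,0,-0.282,0],[423,553,-53,0,0,-0.282,0],[423,553,-53,0,0,-0.282,0]]]'
python3 - <<'E'
from h import *
P=camera_params("wrist");im,d=grab_frame("wrist");cv2.imwrite("pics/w1.png",im);X=cloud("wrist",d,P);h=cv2.cvtColor(im,cv2.COLOR_BGR2HSV)
m=cv2.inRange(h,(105,150,60),(130,255,255));k,l,st,c=cv2.connectedComponentsWithStats(m)
for i in range(1,k):
    if st[i,4]>300: print("puck",st[i],c[i],atz("wrist",c[i],.05,P),np.median(X[l==i],0))
plan([.503,.101,.08])
E
```

```text
t: 2.8
eef_pos: [0.4401, 0.0008, 0.2797]
ee_rot: [-3.141, -0.0, 0.003]
force: [-0.5, 0.2, 0.1]
width: -0.0001
gripper_force: 0.0
puck [ 323   79   58   60 2712] [351.8761 108.583 ] [ 0.5155 -0.1177  0.05  ] [ 0.515  -0.1175  0.0503]
puck [ 235   84   57   59 2669] [262.9944 113.1701] [ 0.5097 -0.0081  0.05  ] [ 0.5099 -0.0081  0.0503]
puck [ 146   89   58   59 2644] [174.7107 117.8306] [0.5038 0.1015 0.05  ] [0.5036 0.1013 0.0503]
t 2.85 pos [0.4401 0.0007 0.2797] rot [-3.1414 -0.0004  0.0026] F [ 0.3855 -0.0507 -1.0433]
shift mm [  63.1 -100.1  199.7] turn [-0.    -0.     0.003]
```

View pics/w1.png

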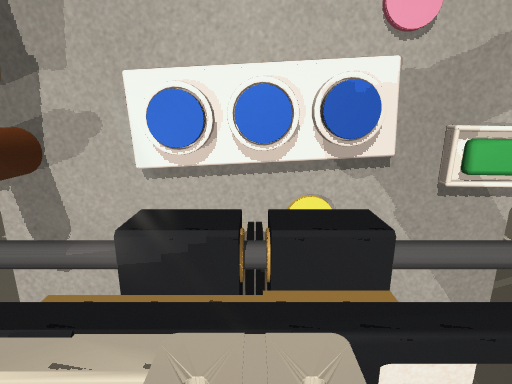

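The wrist view shows the pucks at (175,118), (263,113) and (352,108). It agrees with the mean of the other two cameras to about 2 mm. Now pressing the left rest.

```bash
python3 -m jog '[[[30,-50,60,0,0,0.0,0],[63,-100,110,0,0,0,0],[63.5,-100.5,160,0,0,0,0],[63.5,-100.5,200,0,0,0,0],[63.5,-100.5,218,0,0,0,0],[63.5,-100.5,218,0,0,0,0],[63.5,-100.5,218,0,0,0,0],[63.5,-100.5,218,0,0,0,0]]]'
python3 - <<'E'
from h import *
F=[]
for i in range(6): grab_frame("side");F.append(arm.get_state()["force"])
print(np.mean(F,0),np.std(F,0))
plan([.5037,.1013,.044])
E
```

```text
t: 3.85
eef_pos: [0.5045, 0.1007, 0.063]
ee_rot: [-3.14, -0.002, 0.001]
force: [-0.1, 0.4, -0.3]
width: 0.0004
gripper_force: 0.0
[ 0.2996  0.1814 -0.1731] [0.5291 0.615  0.5085]
t 4.15 pos [0.5039 0.1    0.062 ] rot [-3.1412 -0.0007 -0.    ] F [ 0.6708  0.1128 -0.8876]
shift mm [-0.2 -1.3 18. ] turn [-0.    -0.001 -0.   ]
```

```bash
python3 -m jog '[[[0,-1,4,0,0,0,0],[0,-1,8,0,0,0,0],[0,-1,11,0,0,0,0],[0,-1,13,0,0,0,0],[0,-1,15,0,0,0,0],[0,-1,16.5,0,0,0,0],[0,-1,18,0,0,0,0],[0,-1,18,0,0,0,0],[0,-1,18,0,0,0,0]]]'
cat > hold.py <<'E'
from h import *
S=[]
for i in range(10): grab_frame("side");S.append(arm.get_state())
print("F",np.mean([s["force"] for s in S],0),"pos",np.mean([s["eef_pos"] for s in S],0),S[-1]["t"])
E
python3 hold.py
```

```text
t: 5.28
eef_pos: [0.5036, 0.101, 0.0437]
ee_rot: [3.141, 0.0, 0.0]
force: [-2.8, 0.0, 4.8]
width: 0.0004
gripper_force: 2.7
F [-2.7329 -0.2691  5.5461] pos [0.5036 0.1009 0.0437] 5.775
```

Left: about 5.5 N, the weak one. Next, the middle.

```bash
python3 -m jog '[[[0,0,-5,0,0,0,0],[0,0,-15,0,0,0,0],[0,0,-30,0,0,0,0],[2.8,55,-34,0,0,0,0],[5.6,109.5,-34,0,0,0,0],[5.6,109.5,-34,0,0,0,0],[5.6,109.5,-22,0,0,0,0],[5.6,109.5,-14,0,0,0,0],[5.6,109.5,-8,0,0,0,0],[5.6,109.5,-6,0,0,0,0],[5.6,109.5,-4,0,0,0,0],[5.6,109.5,-2,0,0,0,0],[5.6,109.5,0,0,0,0,0],[5.6,109.5,0,0,0,0,0],[5.6,109.5,0,0,0,0,0]]]'; python3 hold.py
```

```text
t: 7.65
eef_pos: [0.5094, -0.008, 0.0441]
ee_rot: [-3.141, -0.0, 0.001]
force: [-3.6, 3.2, 7.8]
width: 0.0001
gripper_force: 4.0
F [-3.639   2.409   7.8774] pos [ 0.5094 -0.008   0.0441] 8.15
```

Middle: about 7.9 N, the middling one. Now the right rest, which should be firm.

```bash
python3 -m jog '[[[0,0,-5,0,0,0,0],[0,0,-15,0,0,0,0],[0,0,-30,0,0,0,0],[2.8,55,-34,0,0,0,0],[5.6,109.5,-34,0,0,0,0],[5.6,109.5,-34,0,0,0,0],[5.6,109.5,-22,0,0,0,0],[5.6,109.5,-14,0,0,0,0],[5.6,109.5,-8,0,0,0,0],[5.6,109.5,-6,0,0,0,0],[5.6,109.5,-4,0,0,0,0],[5.6,109.5,-2,0,0,0,0],[5.6,109.5,0,0,0,0,0],[5.6,109.5,0,0,0,0,0],[5.6,109.5,0,0,0,0,0]]]'; python3 hold.py; python3 -c "
from h import *
plan([.40,.338,.28])"
```

```text
t: 10.02
eef_pos: [0.5148, -0.1172, 0.0444]
ee_rot: [-3.142, 0.0, 0.002]
force: [-5.6, 3.6, 13.1]
width: 0.0001
gripper_force: 6.5
F [-5.1035  4.103  13.0414] pos [ 0.5148 -0.1172  0.0444] 10.525
t 10.525 pos [ 0.5148 -0.1172  0.0444] rot [-3.1416  0.0003  0.0015] F [-4.8494  4.1285 13.1167]
shift mm [-114.1 -455.4 -235.5] turn [-0.     0.     0.002]
```

Right: 13 N, the firm one. Go to the bottle and measure it from the wrist.

```bash
python3 -m jog '[[[0,0,-5,0,0,0,0],[0,0,-15,0,0,0,0],[0,0,-40,0,0,0,20],[0,0,-100,0,0,0,60],[0,0,-160,0,0,0,60],[0,-20,-215,0,0,0,60],[-114,-455,-235,0,0,0,60],[-114,-455,-235,0,0,0,60],[-114,-455,-235,0,0,0,60],[-114,-455,-235,0,0,0,60],[-114,-455,-235,0,0,0,60],[-114,-455,-235,0,0,0,60],[-114,-455,-235,0,0,0,60],[-114,-455,-235,0,0,0,60],[-114,-455,-235,0,0,0,60],[-114,-455,-235,0,0,0,60],[-114,-455,-235,0,0,0,60]]]'
python3 - <<'E'
from h import *
P=camera_params("wrist");im,d=grab_frame("wrist");cv2.imwrite("pics/w2.png",im);X=cloud("wrist",d,P)
t=(np.hypot(X[...,0]-.457,X[...,1]-.338)<.035)&(X[...,2]>.185)&(X[...,2]<.195)&(d>0)
v,u=np.nonzero(t);print(t.sum(),u.mean(),v.mean(),X[t].mean(0),X[t].min(0),X[t].max(0),atz("wrist",(u.mean(),v.mean()),.19,P))
print(spot_in("bottle_center","wrist"))
plan([.457,.338,.155])
E
```

```text
t: 12.65
eef_pos: [0.4012, 0.336, 0.2787]
ee_rot: [-3.141, -0.0, -0.001]
force: [0.2, 0.5, -0.4]
width: 0.0601
gripper_force: 0.0
1554 250.04826254826256 127.74066924066923 [0.4578 0.3408 0.1902] [0.44   0.3233 0.1868] [0.4745 0.3586 0.193 ] [0.4578 0.3409 0.19  ]
[{'uv': [249.8, 123.1], 'confidence': 0.88}]
t 12.75 pos [0.4013 0.3362 0.2788] rot [-3.1412 -0.0002 -0.0011] F [ 0.4214 -0.2913  1.0282]
shift mm [ 55.7  -1.8 123.8] turn [-0.    -0.    -0.001]
```

View pics/w2.png

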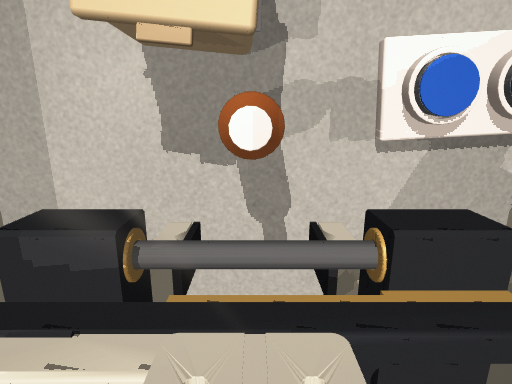

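The cap is at (250,128) and the bottle is upright and clear of the caddy. I grip the cap.

```bash
python3 -m jog '[[[30,-2,10,0,0,0,70],[56.3,-3.3,30,0,0,0,70],[56.3,-3.3,50,0,0,0,70],[56.3,-3.3,80,0,0,0,70],[56.3,-3.3,105,0,0,0,70],[56.3,-3.3,122,0,0,0,70],[56.3,-3.3,122,0,0,0,70],[56.3,-3.3,122,0,0,0,50],[56.3,-3.3,122,0,0,0,38],[56.3,-3.3,122,0,0,0,25],[56.3,-3.3,122,0,0,0,25],[56.3,-3.3,122,0,0,0,25],[56.3,-3.3,122,0,0,0,25]]]' 30
python3 -m jog '[[[0,0,-3,0,0,0,25],[0,0,-8,0,0,0,25],[0,0,-20,0,0,0,25],[0,0,-45,0,0,0,25],[0,0,-75,0,0,0,25],[0,0,-90,0,0,0,25],[0,0,-90,0,0,0,25],[0,0,-90,0,0,0,25]]]'
python3 - <<'E'
from h import *
P=camera_params("side");im,d=grab_frame("side");X=cloud("side",d);h=cv2.cvtColor(im,cv2.COLOR_BGR2HSV)
s=arm.get_state();p=s["eef_pos"]
b=(np.hypot(X[...,0]-p[0],X[...,1]-p[1])<.07)&(h[...,0]<15)&(h[...,1]>150)&(X[...,2]>.06)
from scipy.optimize import least_squares
for lo in (.09,.13,.17):
    q=X[b&(X[...,2]>lo)&(X[...,2]<lo+.04)]
    f=least_squares(lambda a:np.hypot(q[:,0]-a[0],q[:,1]-a[1])-.034,p[:2],loss='soft_l1',f_scale=.002);print(lo,len(q),f.x)
print("bottom z",np.percentile(X[b][:,2],1))
cv2.imwrite("pics/s2.png",im)
plan([.515,-.1175,.27])
E
```

```text
t: 14.38
eef_pos: [0.4573, 0.3402, 0.1569]
ee_rot: [3.142, -0.0, 0.0]
force: [-0.2, -1.7, 3.5]
width: 0.0353
gripper_force: 30.0
t: 15.38
eef_pos: [0.4565, 0.3398, 0.2453]
ee_rot: [3.14, 0.002, -0.0]
force: [0.4, 0.4, -6.2]
width: 0.0357
gripper_force: 30.0
0.09 200 [0.4543 0.3373]
0.13 279 [0.4544 0.3374]
0.17 258 [0.4548 0.3377]
bottom z 0.09898056630750526
t 15.425 pos [0.4565 0.3398 0.2451] rot [3.1399 0.0018 0.    ] F [ 0.2842  0.7987 -7.0283]
shift mm [ 58.4 457.3 -24.2] turn [0.002 0.002 0.   ]
```

View pics/s2.png

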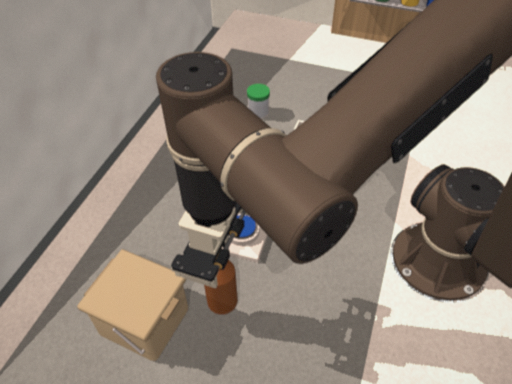

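The bottle is held at (220,290), hanging vertical with its base about 88 mm up. Carrying it to the right rest.

```bash
python3 -m jog '[[[0,4,-10,0,0,0,25],[2,16,-25,0,0,0,25],[6,40,-25,0,0,0,25],[10,75,-25,0,0,0,25],[14,112,-25,0,0,0,25],[19,150,-25,0,0,0,25],[24,188,-25,0,0,0,25],[29,226,-25,0,0,0,25],[34,264,-25,0,0,0,25],[39,302,-25,0,0,0,25],[44,340,-25,0,0,0,25],[49,375,-25,0,0,0,25],[53,408,-25,0,0,0,25],[56,435,-25,0,0,0,25],[58,450,-25,0,0,0,25],[58.4,457.3,-25,0,0,0,25],[58.4,457.3,-25,0,0,0,25],[58.4,457.3,-25,0,0,0,25],[58.4,457.3,-25,0,0,0,25]]]'
python3 - <<'E'
from h import *
im,d=grab_frame("scene");X=cloud("scene",d);h=cv2.cvtColor(im,cv2.COLOR_BGR2HSV)
s=arm.get_state();p=s["eef_pos"]
b=(np.hypot(X[...,0]-p[0],X[...,1]-p[1])<.07)&(h[...,0]<15)&(h[...,1]>150)&(X[...,2]>.08)&(X[...,2]<.22)
from scipy.optimize import least_squares
q=X[b];f=least_squares(lambda a:np.hypot(q[:,0]-a[0],q[:,1]-a[1])-.034,p[:2],loss='soft_l1',f_scale=.002);print(len(q),f.x,"(scene bias at stand ~ +.0026,-.001)")
plan([.515,-.1175,.208])
E
```

```text
t: 17.8
eef_pos: [0.5157, -0.1163, 0.2716]
ee_rot: [-3.141, -0.0, 0.001]
force: [1.0, -0.2, -6.0]
width: 0.0352
gripper_force: 30.0
568 [ 0.5174 -0.1185] (scene bias at stand ~ +.0026,-.001)
t 17.85 pos [ 0.5157 -0.1163  0.2716] rot [-3.1415 -0.0002  0.0012] F [-0.1811  0.253  -5.4094]
shift mm [-0.7  1.2 63.6] turn [-0.    -0.     0.001]
```

```bash
python3 -m jog '[[[0,0.5,10,0,0,0,25],[0,0.5,25,0,0,0,25],[0,0.5,40,0,0,0,25],[0,0.5,50,0,0,0,25],[0,0.5,57,0,0,0,25],[0,0.5,61,0,0,0,25],[0,0.5,63,0,0,0,25],[0,0.5,63,0,0,0,25],[0,0.5,63,0,0,0,25]]]'; python3 hold.py
```

```text
t: 18.98
eef_pos: [0.5159, -0.1175, 0.2089]
ee_rot: [-3.142, -0.001, 0.0]
force: [0.1, -0.0, -6.1]
width: 0.0356
gripper_force: 30.0
F [-0.1286  0.0648 -6.2824] pos [ 0.5157 -0.1174  0.2087] 19.475
```

```bash
python3 -m jog '[[[-0.3,0,0.7,0,0,0,25],[-0.3,0,1.2,0,0,0,25],[-0.3,0,1.2,0,0,0,25],[-0.3,0,1.2,0,0,0,25]]]'; python3 hold.py
```

```text
t: 19.98
eef_pos: [0.5154, -0.1174, 0.2074]
ee_rot: [3.142, -0.0, 0.0]
force: [0.2, -0.3, -6.3]
width: 0.0355
gripper_force: 30.0
F [ 0.0877  0.0473 -5.8107] pos [ 0.5154 -0.1174  0.2074] 20.475
```

```bash
python3 -m jog '[[[0,0,0.5,0,0,0,25],[0,0,0.5,0,0,0,25],[0,0,0.5,0,0,0,25]]]'; python3 hold.py;  python3 -m jog '[[[0,0,0.5,0,0,0,25],[0,0,0.5,0,0,0,25],[0,0,0.5,0,0,0,25]]]'; python3 hold.py
```

```text
t: 20.85
eef_pos: [0.5154, -0.1175, 0.207]
ee_rot: [3.142, -0.0, 0.0]
force: [0.9, -0.2, -5.9]
width: 0.0355
gripper_force: 30.0
F [-0.1239  0.0216 -5.0458] pos [ 0.5154 -0.1175  0.2069] 21.35
t: 21.72
eef_pos: [0.5157, -0.1175, 0.2068]
ee_rot: [3.141, -0.001, 0.0]
force: [-0.8, -0.6, 1.1]
width: 0.0356
gripper_force: 30.0
F [-0.6175 -0.2252  2.4253] pos [ 0.5157 -0.1175  0.2068] 22.225
```

The bottle is seated: the rest carries it without yielding. Back off slightly, release slowly and retreat.

```bash
python3 -m jog '[[[0,0,-0.3,0,0,0,25],[0,0,-0.3,0,0,0,25]]]' 10
python3 -m jog '[[[0,0,0,0,0,0,40],[0,0,0,0,0,0,50],[0,0,0,0,0,0,75],[0,0,0,0,0,0,75],[0,0,0,0,0,0,75],[0,0,-10,0,0,0,75],[0,0,-25,0,0,0,75],[0,0,-50,0,0,0,75],[0,0,-80,0,0,0,75],[-30,0,-100,0,0,0,75],[-60,0,-100,0,0,0,75],[-70,0,-100,0,0,0,75],[-70,0,-100,0,0,0,75]]]'
python3 - <<'E'
from h import *
P=camera_params("wrist");im,d=grab_frame("wrist");cv2.imwrite("pics/w3.png",im);X=cloud("wrist",d,P)
t=(np.hypot(X[...,0]-.515,X[...,1]+.1175)<.04)&(X[...,2]>.23)&(X[...,2]<.25)&(d>0)
v,u=np.nonzero(t);print("cap",t.sum(),atz("wrist",(u.mean(),v.mean()),.24,P),np.median(X[t],0))
im2,_=grab_frame("side");cv2.imwrite("pics/w4.png",cv2.resize(im2[60:260,180:340],None,fx=2.88,fy=2.88) )
a=cv2.resize(im,(512,384));b=cv2.resize(im2[60:260,180:340],(288,360));o=np.zeros((384,800,3),'uint8');o[:,:512]=a;o[:360,512:]=b;cv2.imwrite("pics/f.png",o)
print(arm.get_state()["t"],arm.get_state()["force"])
E
```

```text
t: 22.48
eef_pos: [0.5155, -0.1175, 0.2068]
ee_rot: [3.141, -0.0, 0.0]
force: [0.1, -0.4, 2.7]
width: 0.0358
gripper_force: 10.0
t: 24.1
eef_pos: [0.4454, -0.1175, 0.3077]
ee_rot: [-3.141, -0.002, 0.0]
force: [0.8, 0.4, -0.5]
width: 0.0754
gripper_force: 0.0
cap 1939 [ 0.516  -0.1165  0.24  ] [ 0.516  -0.1164  0.2402]
24.2 [ 0.0593  0.2838 -0.555 ]
```

View pics/f.png

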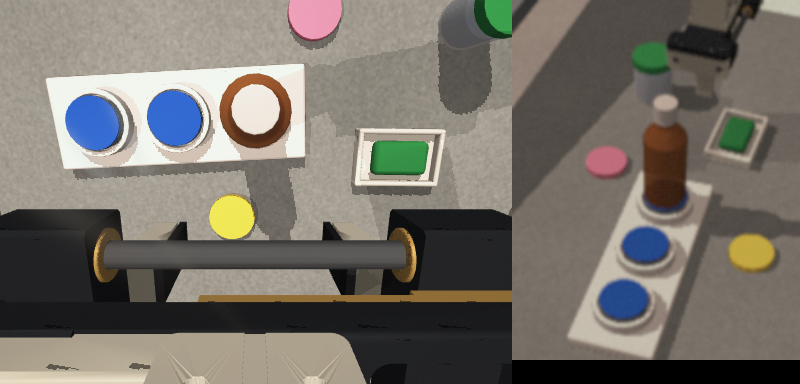

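The bottle stands upright on the right rest, with its cap at (255,109), 240 mm high and within about 1.5 mm of centre. The dish, jar and look-alikes have not been disturbed.

```bash
python3 -c "
from h import *
print(arm.job_done())"
```

```text
the job is handed in; nothing more can be done
None
```

I pressed the rests left to right (about 5.5 N weak, 7.9 N middling, 13 N firm), stood the bottle upright and centred on the right (firm) rest, let go with no sinking seen, and handed the job in at about 24 s.

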